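# Weigh a transformer on the bench balance

### The arm

A 7-joint arm with a two-finger parallel gripper is mounted at the origin on the work surface. World frame = base frame: x ahead of the robot, y to its left, z up, the work surface at z = 0. Lengths are in m, angles in rad, forces in N, time in s.
With the tool pointing down it reaches from about 0.4 to 0.85 m from the base axis. Payload 6.9 kg.
Tool frame: the origin (TCP) lies midway between the tips of the shut fingers; the grasp point (between the pads) lies 19 mm behind it; x points along the fingers, y is the direction in which the jaws open and shut, and the axes are right-handed (so a half turn about x gives the same grasp; the last joint's range is limited). The gripper opens to 85 mm and grips with 20 to 120 N. Pads are 22 mm wide; open, the fingers measure 114 mm over their backs; the gripper's body (76 mm by 85 mm) begins 54 mm behind the grasp point. The pads swing forward as they close: fully open they stand 13 mm farther back than shut.
Start: joints at [1.448, 0.507, -0.238, 1.5, 0.126, 1.149, -0.155], TCP at [0.141, -0.609, 0.231] pointing down, gripper open.
Joint ranges: [-3.08, 3.08], [-0.24, 2.05], [-1.43, 1.35], [0, 2.5], [-1.52, 4.66], [0.17, 1.96], [-2.89, 2.89]. Speed limits (rad/s): [2.39, 2.39, 3.14, 3.14, 3.14, 3.14, 3.14].

### API

Orientations are given as a rotation vector (axis times angle).
In Python, from plant import robot gives the robot as it stands.
- The arm moves only by the shell command python3 -m inch 'ROWS' [FORCE]. ROWS is JSON, a list that holds one entry, the list of rows, each a list of 7 numbers: the shift along the world's x, y, z in cm, then the turn, a rotation vector about the world's x, y, z in rad, then the opening, from 0 (shut) to 1 (fully open). In form: [[[tx, ty, tz, wx, wy, wz, grip], ...]]. A call has 1 to 20 rows; each row shifts and turns the pose as measured when the row begins; what a row does not reach is not made up. A row lasts 1/10 s, in which the tool goes at most 50 mm and 8.59 degrees, less where a joint would pass 70% of its speed; a pose out of reach is approached as far as the arm can. A call with a gripper value outside its range is refused whole. The fingers move at their own pace and stop on an object; FORCE is the grip in N (left out, the last holds). Time passes only in rows, so rows that do not move let the fingers close. It gives the time, the measured TCP pose, the force and the opening at its end, in the units of the state.
- robot.sense(): the state, without advancing time (a new reading comes with each control period).
- robot.get_image(name): name is "side" or "top" or "wrist"; returns (picture, depth): 420x560x3 uint8, red, green, blue; 420x560 float32, m along the optical axis (not along the pixel's ray), 0 where there is no reading.
- robot.camera_params(name): a dict with "fx", "fy", "cx", "cy" (pixels), "rvec" (rotation vector, rad) and "tvec" (3), from world to camera coordinates, as OpenCV has them. Camera axes: x right, y down, z forward; pixel columns grow to the right and rows downward; lengths in m; the calibration is good to about 2 mm. The wrist camera is an equidistant fisheye: a pixel r from the principal point sees the ray r / f radians off the axis. A picture is of the moment at which its call begins: read the wrist's pose just before it. camera_params takes no time and is no camera call; for the wrist camera it gives the pose at the moment of the call.
- robot.hand_in(): hands the job in, once; it reports no verdict.
The state is a dict: "t": time; "joints": joint angles; "qd": joint speeds; "effort": joint torques, N m; "tcp_pos": TCP position; "tcp_rot": TCP orientation; "force": force on the tool from outside, world axes, zero at the start; "moment": the same for the moment, N m; "width": finger opening in m.
Only numpy, scipy, OpenCV 4.12 (cv2) and the standard library are available. Lean on these libraries where they do the work, as an engineer would, in place of code of your own. Each camera call takes 0.05 s, during which the arm holds its last target.

### The job

A 300 g transformer sits on one pan of the bench balance. From the three check weights on the green mat (200 g with a blue band, 100 g red, 50 g yellow) choose those that balance it and stand them upright, side by side, on the empty pan so that the two pans come level. Leave the weight you do not need where it stands.

Things in the scene. Friction and masses are not known exactly. Their poses are not given: they have to be found in the camera images.
- pan (a point): Centre of the top face of the balance's empty pan: flat level steel disc, 128 mm across, no rim. It rises and sinks with the sprung beam: face about 124 mm above the table when empty or with one weight only, 112 level, 100 lowest; 10 g of difference moves it about 1.2 mm. z up; y outward along the beam: the other pan, with the transformer (42 mm high), is centred 240 mm to -y; x across the beam.
- weight_200_mid (a point): The 200 g check weight, blue band: an upright steel cylinder 30 mm across and 34 mm tall with a small 16 mm knob on top, 48 mm tall in all. The point is on its axis half-way up, 24 mm above its foot; z is up.
- weight_100_mid (a point): The 100 g check weight, red band: an upright steel cylinder 22 mm across and 30 mm tall with a 14 mm knob on top, 44 mm tall in all. The point is on its axis half-way up, 22 mm above its foot; z is up.
- weight_50_mid (a point): The 50 g check weight, yellow band, not needed: an upright steel cylinder 17 mm across and 26 mm tall with a 12 mm knob, 40 mm tall in all. The point is on its axis half-way up, 20 mm above its foot. The three weights stand on the green mat in any order, at least 90 mm apart.
Things that resemble listed ones, but are neither listed nor needed, are in the scene too. What is shaped like the part that bears weight_100_mid but brown is not meant.

How it is judged:
At the end, for the whole second after the job is handed in: The 200 g and 100 g weights both stand upright (within 10 degrees) directly on the weight pan, the pans are level (weight pan's face at 112 mm, within 4 mm), and the 50 g weight is within 30 mm of where it stood (horizontal distance between each of weight_200_mid, weight_100_mid and pan below 0.064 m and z of weight_200_mid in the frame of pan between 0.018 and 0.03 m and angle between each of weight_200_mid, weight_100_mid's own z axis and vertical below 0.18 rad and z of weight_100_mid in the frame of pan between 0.016 and 0.028 m and height (world z) of pan between 0.108 and 0.116 m and distance of weight_50_mid from where it was at the start of the episode below 0.03 m); the robot touches nothing.
It fails at once if the 50 g weight is carried off or knocked away (more than 30 mm) (distance of weight_50_mid from where it was at the start of the episode above 0.03 m).
It also fails if it takes over 54 s, if anything falls off the work surface, if the arm or the gripper's body presses on something with over 40 N, if the wrist force passes 120 N, or if a joint passes its speed limit or range.

## Working session

There is one attempt and no reset: what is moved stays moved. The work goes in short steps, Python scripts to look and compute and a shell command to move; the robot and the scene stay as the last step left them, time stands still between calls to the robot, and variables do not carry over. Pictures are saved under pics/ and viewed, and the job is handed in when it is done.

```bash
ls; mkdir -p pics
python3 - <<'E'
from plant import robot
import cv2,numpy as np
s=robot.sense();print({k:np.round(v,3).tolist() for k,v in s.items()})
for n in ("top","side"):
    im,d=robot.get_image(n);cv2.imwrite(f"pics/{n}0.png",im[:,:,::-1]);np.savez(f"pics/{n}0.npz",im=im,d=d)
    print(n,robot.camera_params(n))
E
```

```text
pics
{'t': 0.0, 'joints': [1.448, 0.508, -0.237, 1.501, 0.126, 1.149, -0.155], 'qd': [0.001, -0.001, -0.002, -0.0, -0.001, 0.001, 0.0], 'effort': [0.001, -62.059, -2.186, -24.965, 0.013, 0.012, 0.0], 'tcp_pos': [0.141, -0.608, 0.23], 'tcp_rot': [2.101, 0.242, -2.102], 'force': [-0.313, 0.811, -0.624], 'moment': [-0.024, -0.0, -0.012], 'width': 0.086}
top {'fx': 426.72532690508, 'fy': 426.72532690508, 'cx': 281.09402815572514, 'cy': 215.15944355609392, 'rvec': array([ 2.18126942, -2.14692948,  0.06813596]), 'tvec': array([0.16288435, 0.53651176, 0.79022957])}
side {'fx': 471.48671046077453, 'fy': 471.48671046077453, 'cx': 283.17893758995353, 'cy': 208.1894178591215, 'rvec': array([ 1.06857944, -2.56434876,  0.86149084]), 'tvec': array([0.50250036, 0.24968583, 0.58436857])}
```

View pics/top0.png

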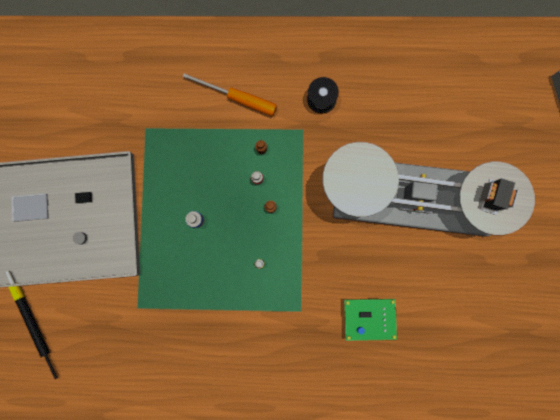

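View pics/side0.png

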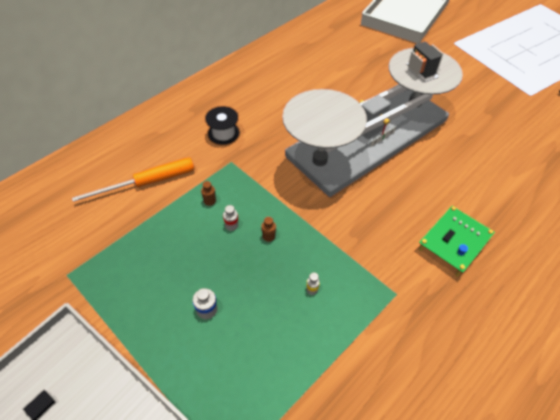

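The top view shows the 200 g weight (large, blue band) near (194,219), the red-banded 100 g near (257,177) and the 50 g near (260,264). The brown look-alikes of the 100 g are at (261,146) and (270,206). The empty pan is at (361,180). In the side view the same things are at (205,302), (231,216), (313,283), (208,193) and (269,229). I choose blue and red by their bands, and leave the brown ones and the yellow one.

```bash
cat > h.py <<'E'
import numpy as np,cv2
from plant import robot
def ext(n):
    p=robot.camera_params(n);R=cv2.Rodrigues(p['rvec'])[0];return p,R,-R.T@p['tvec']
def ray(n,u,v):
    p,R,c=ext(n);return c,R.T@np.array([(u-p['cx'])/p['fx'],(v-p['cy'])/p['fy'],1])
def plane(n,u,v,z):
    c,d=ray(n,u,v);return c+d*(z-c[2])/d[2]
def two(a,b):
    c1,d1=ray(*a);c2,d2=ray(*b)
    s=np.linalg.lstsq(np.stack([d1,-d2],1),c2-c1,rcond=None)[0]
    p,q=c1+s[0]*d1,c2+s[1]*d2;return (p+q)/2,np.linalg.norm(p-q)
def proj(n,P):
    p,R,c=ext(n);q=R@np.asarray(P)+p['tvec'];return q[0]/q[2]*p['fx']+p['cx'],q[1]/q[2]*p['fy']+p['cy']
E
python3 - <<'E'
from h import *
np.set_printoptions(precision=4,suppress=True)
t=np.load('pics/top0.npz');s=np.load('pics/side0.npz')
for n,z in(('top',t),('side',s)):
    print(n,'cam at',ext(n)[2])
# knob tops and mat-level
for nm,a,b in(('200',(194,218),(204,295)),('100',(257,176),(230,211)),('50',(260,263),(314,277)),('br1',(261,145),(208,186)),('br2',(271,206),(269,222))):
    print(nm,two(('top',)+a,('side',)+b),'depth',t['d'][a[1],a[0]])
# pan contour
im=t['im'];hsv=cv2.cvtColor(im,cv2.COLOR_RGB2HSV)
c,d=ray('top',361,180);print('pan depth pt',c+d*t['d'][180,361])
P,R,C=ext('top')
v,u=np.mgrid[:420,:560];D=t['d']
X=np.stack([(u-P['cx'])/P['fx']*D,(v-P['cy'])/P['fy']*D,D],-1)@R+C
m=(D>0)&(abs(X[...,2]-.124)<.008)
cnt,lab,st,ce=cv2.connectedComponentsWithStats(m.astype('u1'))
for i in range(1,cnt):
    if st[i][4]>300:print(st[i],ce[i],X[lab==i].mean(0),X[lab==i].min(0),X[lab==i].max(0))
# weights from depth
g=(u>145)&(u<300)&(v>135)&(v<305)&(X[...,2]>.012)&(D>0)
cnt,lab,st,ce=cv2.connectedComponentsWithStats(g.astype('u1'))
for i in range(1,cnt):
    if st[i][4]>8:
        q=X[lab==i];k=q[q[:,2]>q[:,2].max()-.006];print(st[i],k.mean(0),q.max(0)[2])
def crop(im,x,y,w,h,f,fn):cv2.imwrite(fn,cv2.resize(im[y:y+h,x:x+w,::-1],None,fx=f,fy=f,interpolation=cv2.INTER_CUBIC))
crop(s['im'],170,160,170,170,4.5 and 3,'pics/sc.png')
crop(t['im'],170,130,130,150,4,'pics/tc.png')
E
```

```text
top cam at [0.4622 0.1502 0.8383]
side cam at [0.2532 0.467  0.6117]
200 (array([0.525 , 0.3359, 0.0375]), np.float64(8.594818134823771e-06)) depth 0.7977284
100 (array([0.6073, 0.2184, 0.0354]), np.float64(1.0134104374624163e-05)) depth 0.804864
50 (array([0.4421, 0.2092, 0.0322]), np.float64(0.0006104618663936521)) depth 0.7956806
br1 (array([0.667 , 0.2118, 0.0378]), np.float64(2.2722603070879375e-05)) depth 0.8099731
br2 (array([0.5503, 0.1907, 0.0365]), np.float64(0.0006159473880624289)) depth 0.7998183
pan depth pt [0.5868 0.035  0.123 ]
[ 323  142   76   75 4438] [360.5264 179.2147] [0.5882 0.0359 0.1234] [ 0.5256 -0.0275  0.1184] [0.6529 0.0992 0.1275]
[256 141  12  13 121] [0.6678 0.2128 0.0431] 0.04569266675151529
[252 172  12  12 118] [0.6062 0.2195 0.0436] 0.0457438812275095
[265 201  12  12 115] [0.5506 0.1919 0.0435] 0.04598652109090551
[186 212  18  16 227] [0.5235 0.3379 0.0474] 0.05092011469198776
[255 259  10  10  71] [0.4409 0.2112 0.0395] 0.04235920254501191
```

```bash
python3 -c "
import cv2,numpy as np
a=cv2.imread('pics/sc.png');b=cv2.imread('pics/tc.png');b=cv2.resize(b,(442,510));a=cv2.resize(a,(350,510)) if 0 else a[:, :350]
cv2.imwrite('pics/both.png',np.hstack([a,b]))"
```

```text
(no output)
```

View pics/both.png

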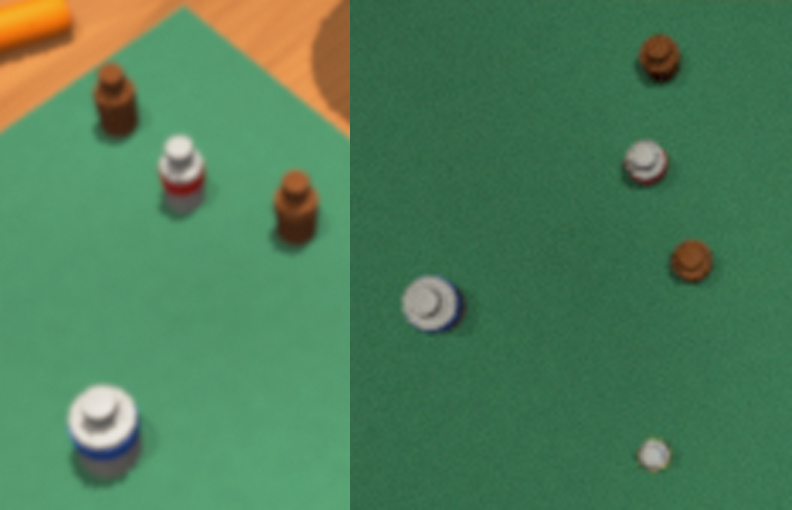

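The crops confirm it: blue-banded steel is the 200 g and red-banded steel is the 100 g. The two brown ones stand about 60 mm either side of the 100 g in x. Measured knob tops at 46–51 mm match the given heights. The pan is at z 0.123, which also fits. I'll work out the tool yaw next.

```bash
cat >> h.py <<'E'
def st():
    s=robot.sense();R=cv2.Rodrigues(np.array(s['tcp_rot']))[0]
    yaw=np.degrees(np.arctan2(R[1,1],R[0,1]))
    print('t %.2f'%s['t'],'p',np.round(s['tcp_pos'],4),'x',np.round(R[:,0],3),'jaw yaw %.1f'%yaw,'w %.4f'%s['width'],'F',np.round(s['force'],1),'q',np.round(s['joints'],2));return s,R
E
python3 -c "
from h import *
st()
import numpy as np
t=np.load('pics/top0.npz')
print('other pan',plane('top',497,198,.1))"
```

```text
t 0.10 p [ 0.1409 -0.6085  0.2305] x [-0.     0.002 -1.   ] jaw yaw -76.9 w 0.0854 F [0.  0.1 0.3] q [ 1.45  0.51 -0.24  1.5   0.13  1.15 -0.15]
other pan [ 0.56246262 -0.20192687  0.1       ]
```

```bash
python3 -m inch '[[[3.6,2.6,0.3,0,0,-0.023,1],[3.6,2.6,0.3,0,0,-0.023,1],[3.6,2.6,0.3,0,0,-0.023,1],[3.6,2.6,0.3,0,0,-0.023,1],[3.6,2.6,0.3,0,0,-0.023,1],[3.6,2.6,0.3,0,0,-0.023,1],[3.6,2.6,0.3,0,0,-0.023,1],[3.6,2.6,0.3,0,0,-0.023,1],[3.6,2.6,0.3,0,0,-0.023,1],[3.6,2.6,0.3,0,0,-0.023,1]]]' 40; python3 -c "from h import *;st()"
```

```text
t: 1.1
tcp_pos: [0.5016, -0.3405, 0.2563]
tcp_rot: [-2.194, 0.023, 2.213]
force: [0.6, -1.4, 0.4]
width: 0.0852
t 1.10 p [ 0.5016 -0.3405  0.2563] x [-0.009  0.008 -1.   ] jaw yaw -91.6 w 0.0852 F [ 0.6 -1.4  0.4] q [ 0.71  0.47 -0.25  1.5   0.12  1.2  -1.15]
```

```bash
python3 -m inch '[[[0.15,4.2,0,0,0,0.002,1],[0.15,4.2,0,0,0,0.002,1],[0.15,4.2,0,0,0,0.002,1],[0.15,4.2,0,0,0,0.002,1],[0.15,4.2,0,0,0,0.002,1],[0.15,4.2,0,0,0,0.002,1],[0.15,4.2,0,0,0,0.002,1],[0.15,4.2,0,0,0,0.002,1],[0.15,4.2,0,0,0,0.002,1],[0.15,4.2,0,0,0,0.002,1],[0.15,4.2,0,0,0,0.002,1],[0.15,4.2,0,0,0,0.002,1],[0.15,4.2,0,0,0,0.002,1],[0.15,4.2,0,0,0,0.002,1],[0.15,4.2,0,0,0,0.002,1],[0.15,4.2,0,0,0,0.002,1]]]' ; python3 -c "from h import *;st()"
```

```text
t: 2.7
tcp_pos: [0.5254, 0.3577, 0.2501]
tcp_rot: [-2.203, -0.013, 2.237]
force: [0.9, 0.4, 0.1]
width: 0.0852
t 2.70 p [0.5254 0.3577 0.2501] x [-0.015  0.007 -1.   ] jaw yaw -89.7 w 0.0852 F [0.9 0.4 0.1] q [-0.39  0.53 -0.41  1.43  0.2   1.23 -2.38]
```

```bash
python3 -m inch '[[[0,-1.0,0,-0.004,-0.008,0,1],[-0.1,-1.0,0,-0.004,-0.007,0,1],[0,0,-4,0,0,0,1],[0,0,-4,0,0,0,1],[0,0,-4,0,0,0,1],[0,0,-4,0,0,0,1],[0,0,-1,0,0,0,1],[0,0,0,0,0,0,1]]]'
python3 - <<'E'
from h import *
st()
im,d=robot.get_image('wrist');cv2.imwrite('pics/w1.png',im[:,:,::-1])
im,d=robot.get_image('side');cv2.imwrite('pics/s1.png',im[:,:,::-1])
E
```

```text
t: 3.5
tcp_pos: [0.5219, 0.3381, 0.0751]
tcp_rot: [2.218, 0.011, -2.217]
force: [0.3, -0.6, 0.9]
width: 0.0856
t 3.50 p [0.5219 0.3381 0.0751] x [ 0.     0.001 -1.   ] jaw yaw -89.5 w 0.0856 F [ 0.3 -0.6  0.9] q [-0.4   0.67 -0.36  1.7   0.3   0.83 -2.45]
```

View pics/w1.png

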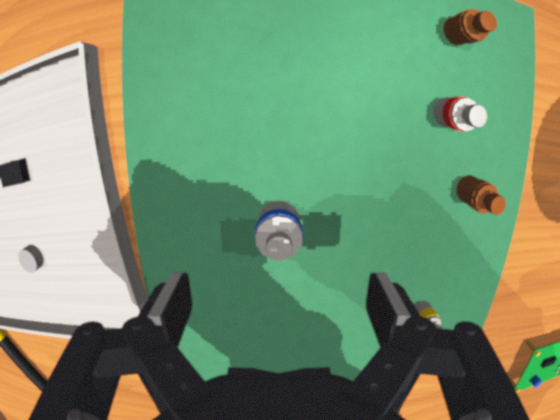

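View pics/s1.png

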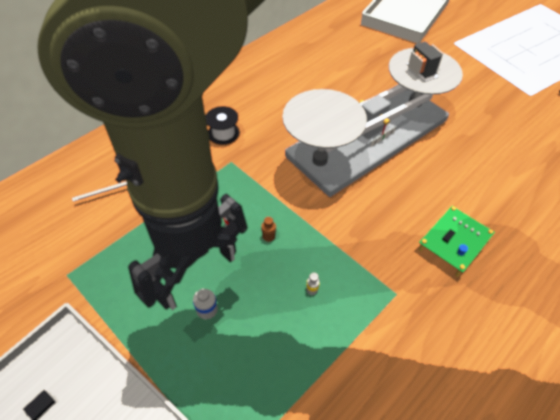

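The wrist view shows the blue-banded weight at (279,232), centred between the fingers (inner edges at about 190 and 368). The side view shows the fingers straddling it around (205,300). I'll go down and close.

```bash
python3 -m inch '[[[0.25,0,-2.2,0,0,0,1],[0,0,-2.2,0,0,0,1],[0,0,-2.2,0,0,0,0.7],[0,0,0,0,0,0,0],[0,0,0,0,0,0,0],[0,0,0,0,0,0,0],[0,0,0,0,0,0,0],[0,0,0,0,0,0,0],[0,0,0,0,0,0,0],[0,0,0,0,0,0,0]]]' 40; python3 -c "from h import *;st()"
```

```text
t: 4.6
tcp_pos: [0.5348, 0.3447, 0.0275]
tcp_rot: [-2.245, -0.027, 2.187]
force: [-0.4, 1.0, -1.6]
width: 0.0282
t 4.60 p [0.5348 0.3447 0.0275] x [ 0.026  0.017 -1.   ] jaw yaw -89.6 w 0.0282 F [-0.4  1.  -1.6] q [-0.42  0.73 -0.32  1.73  0.34  0.71 -2.48]
```

Run:
```python
from h import *
st()
im,d=robot.get_image('wrist');a=im
st()
im,d=robot.get_image('side');b=im
cv2.imwrite('pics/w2.png',np.hstack([cv2.resize(a,(400,300)),b[160:340,120:360].repeat(1,0)[:180] if 0 else cv2.resize(b[160:340,120:360],(400,300))])[:,:,::-1])
```

```text
t 4.60 p [0.5348 0.3447 0.0275] x [ 0.026  0.017 -1.   ] jaw yaw -89.6 w 0.0282 F [-0.4  1.  -1.6] q [-0.42  0.73 -0.32  1.73  0.34  0.71 -2.48]
t 4.65 p [0.5348 0.3447 0.0275] x [ 0.026  0.017 -1.   ] jaw yaw -89.6 w 0.0278 F [ 0.1  1.  -2.2] q [-0.42  0.73 -0.32  1.73  0.34  0.71 -2.48]
```

View pics/w2.png

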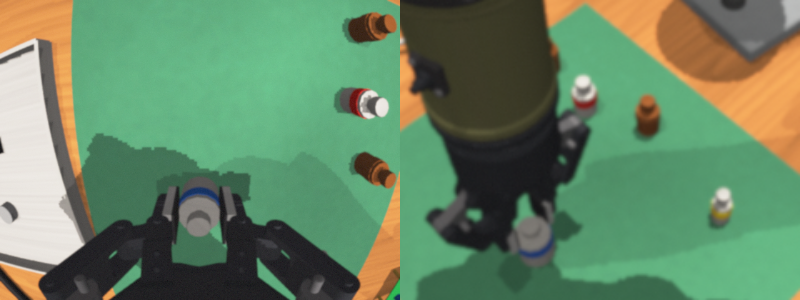

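```bash
python3 -m inch '[[[0,0,1.5,0,0,0,0],[0,0,3,0,0,0,0],[0,0,4,0,0,0,0],[0,0,4,0,0,0,0],[0,0,2,0,0,0,0]]]' 60
python3 - <<'E'
from h import *
st()
im,d=robot.get_image('wrist');a=im
st()
im,d=robot.get_image('side');b=im;np.savez('pics/s3.npz',im=im,d=d)
cv2.imwrite('pics/w3.png',np.hstack([cv2.resize(a[150:390,120:440],(400,300)),cv2.resize(b[110:350,80:400],(400,300))])[:,:,::-1])
E
```

```text
t: 5.2
tcp_pos: [0.5312, 0.3429, 0.1767]
tcp_rot: [-2.239, -0.024, 2.199]
force: [0.8, 1.4, -2.6]
width: 0.0267
t 5.20 p [0.5312 0.3429 0.1767] x [ 0.018  0.013 -1.   ] jaw yaw -89.5 w 0.0267 F [ 0.8  1.4 -2.6] q [-0.37  0.57 -0.39  1.58  0.25  1.02 -2.4 ]
t 5.25 p [0.5322 0.3437 0.1795] x [ 0.021  0.015 -1.   ] jaw yaw -89.5 w 0.0266 F [1.5 1.2 1.3] q [-0.37  0.56 -0.39  1.58  0.25  1.02 -2.4 ]
```

View pics/w3.png

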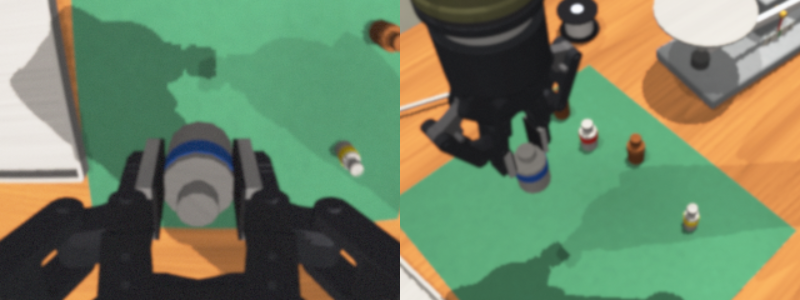

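Run:
```python
from h import *
b=np.load('pics/s3.npz')['im'].copy()
p=np.array([.5322,.3437,.1795]);ax=np.array([.021,.015,-1.])
for k in (-.03,-.019,0,.01,.02):print(k,np.round(proj('side',p+ax*k),1))
b=cv2.resize(b[190:290,140:240],(600,600),interpolation=cv2.INTER_CUBIC)
def q(P):
    u,v=proj('side',P);return int((u-140)*6),int((v-190)*6)
for k in(-.019,0):cv2.circle(b,q(p+ax*k),4,(255,0,0),-1)
cv2.line(b,q(p+ax*-.03),q(p+ax*.03),(255,255,0),1)
cv2.imwrite('pics/c3.png',b[:,:,::-1])
```

```text
-0.03 [174.1 220.7]
-0.019 [175.7 226.7]
0 [178.2 236.5]
0.01 [179.5 241.4]
0.02 [180.7 246.2]
```

View pics/c3.png

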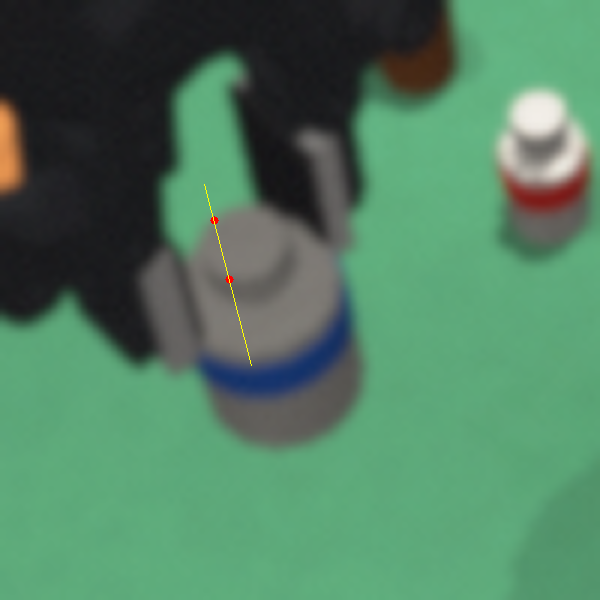

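The held 200 g weight sits off the pads' middle: knob at (182,228), foot near (187,257), with the TCP axis at (178,236). The arm drifted while the fingers closed. I'll measure the held pose from depth, then set it down and regrasp.

Run:
```python
from h import *
np.set_printoptions(precision=4,suppress=True)
z=np.load('pics/s3.npz');d=z['d']
def pt(u,v):
    c,r=ray('side',u,v);return c+r*d[int(round(v)),int(round(u))]
for n,u,v in(('knob',182,230),('knobl',178,232),('shoulder',192,239),('band',184,252),('bandL',176,250),('bandR',197,246),('low',187,260),('lowL',178,258),('lowR',197,256)):print(n,pt(u,v))
```

```text
knob [0.5212 0.3424 0.2024]
knobl [0.5221 0.3469 0.2023]
shoulder [0.513  0.3381 0.1894]
band [0.5103 0.3522 0.1823]
bandL [0.518  0.3568 0.1827]
bandR [0.5083 0.3367 0.1793]
low [0.5111 0.3512 0.1637]
lowL [0.5174 0.3577 0.1681]
lowR [0.5079 0.34   0.1628]
```

```bash
python3 -m inch '[[[0,0,-3,0,0,0,0],[0,0,-4,0,0,0,0],[0,0,-4,0,0,0,0],[0,0,-2,0,0,0,0],[0,0,0,0,0,0,0]]]' ; python3 -c "from h import *;st()"
```

```text
t: 5.8
tcp_pos: [0.5305, 0.3422, 0.0431]
tcp_rot: [-2.242, -0.026, 2.194]
force: [0.2, -0.6, -1.8]
width: 0.0271
t 5.80 p [0.5305 0.3422 0.0431] x [ 0.021  0.015 -1.   ] jaw yaw -89.5 w 0.0271 F [ 0.2 -0.6 -1.8] q [-0.41  0.71 -0.34  1.72  0.33  0.74 -2.47]
```

```bash
python3 -m inch '[[[0,0,-1,0,0,0,0],[0,0,-0.5,0,0,0,0]]]' ; python3 -c "from h import *;st()";python3 -m inch '[[[0,0,-0.2,0,0,0,0]]]' ;python3 -m inch '[[[0,0,-0.2,0,0,0,0]]]'
```

```text
t: 6.0
tcp_pos: [0.5305, 0.3423, 0.0279]
tcp_rot: [-2.241, -0.026, 2.194]
force: [-0.6, -0.1, -1.8]
width: 0.0268
t 6.00 p [0.5305 0.3423 0.0279] x [ 0.021  0.015 -1.   ] jaw yaw -89.5 w 0.0268 F [-0.6 -0.1 -1.8] q [-0.41  0.73 -0.33  1.73  0.34  0.71 -2.48]
t: 6.1
tcp_pos: [0.5307, 0.3426, 0.0261]
tcp_rot: [-2.242, -0.027, 2.193]
force: [1.5, 0.1, -2.6]
width: 0.0271
t: 6.2
tcp_pos: [0.5311, 0.3429, 0.0247]
tcp_rot: [-2.242, -0.027, 2.192]
force: [0.1, 0.7, -3.4]
width: 0.0265
```

```bash
python3 -m inch '[[[0,0,-0.3,0,0,0,0]]]' ;python3 -m inch '[[[0,0,-0.3,0,0,0,0]]]'
python3 - <<'E'
from h import *
im,d=robot.get_image('side');np.savez('pics/s4.npz',im=im,d=d)
cv2.imwrite('pics/c4.png',cv2.resize(im[230:350,140:260],(600,600),interpolation=cv2.INTER_CUBIC)[:,:,::-1])
def pt(u,v):
    c,r=ray('side',u,v);return np.round(c+r*d[int(round(v)),int(round(u))],4)
for v in range(280,330,4):print(v,[pt(u,v).tolist() for u in(196,204,212)])
E
```

```text
t: 6.3
tcp_pos: [0.5318, 0.343, 0.0239]
tcp_rot: [-2.244, -0.027, 2.189]
force: [-8.2, -7.5, 32.4]
width: 0.0263
t: 6.4
tcp_pos: [0.532, 0.343, 0.0239]
tcp_rot: [-2.246, -0.027, 2.187]
force: [-8.8, -6.7, 27.0]
width: 0.0265
280 [[0.5705, 0.3199, -0.0018], [0.5307, 0.3275, 0.0608], [0.5178, 0.3231, 0.0721]]
284 [[0.5648, 0.3243, -0.0006], [0.5308, 0.3289, 0.0516], [0.5202, 0.3231, 0.058]]
288 [[0.5606, 0.3279, -0.0024], [0.5342, 0.3287, 0.0351], [0.5201, 0.3245, 0.049]]
292 [[0.5541, 0.3326, 0.0007], [0.5305, 0.3321, 0.0331], [0.5209, 0.3254, 0.0374]]
296 [[0.5266, 0.3464, 0.0472], [0.5194, 0.339, 0.047], [0.5203, 0.3272, 0.0289]]
300 [[0.5231, 0.3496, 0.0453], [0.5148, 0.3426, 0.0472], [0.5135, 0.3321, 0.034]]
304 [[0.525, 0.3505, 0.0317], [0.5172, 0.3431, 0.0324], [0.5098, 0.3355, 0.0323]]
308 [[0.5193, 0.3546, 0.0342], [0.5129, 0.3466, 0.0319], [0.5075, 0.3381, 0.0272]]
312 [[0.517, 0.3572, 0.0295], [0.5091, 0.35, 0.0306], [0.5078, 0.3394, 0.0163]]
316 [[0.5214, 0.3571, 0.0096], [0.5091, 0.3515, 0.0204], [0.5071, 0.3413, 0.0074]]
320 [[0.5206, 0.3593, 0.0012], [0.5102, 0.3527, 0.0074], [0.507, 0.3428, -0.0033]]
324 [[0.5162, 0.3628, 0.0007], [0.5092, 0.3548, -0.0009], [0.5014, 0.3471, -0.0005]]
328 [[0.5115, 0.3665, 0.0013], [0.5044, 0.3586, 0.0], [0.4966, 0.351, 0.0005]]
```

View pics/c4.png

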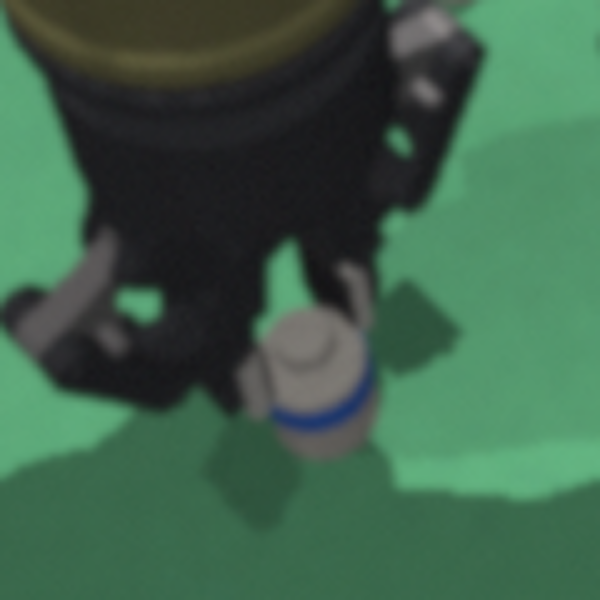

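```bash
python3 -m inch '[[[0,0,0.2,0,0,0,1],[0,0,0,0,0,0,1],[0,0,0,0,0,0,1],[0,0,0,0,0,0,1],[0,0,0,0,0,0,1]]]'
python3 - <<'E'
from h import *
st()
im,d=robot.get_image('side');np.savez('pics/s5.npz',im=im,d=d)
im2,d=robot.get_image('wrist')
cv2.imwrite('pics/c5.png',np.hstack([cv2.resize(im[230:350,140:260],(400,400),interpolation=cv2.INTER_CUBIC),cv2.resize(im2[100:400,130:430],(400,400))])[:,:,::-1])
E
```

```text
t: 6.95
tcp_pos: [0.534, 0.3445, 0.0296]
tcp_rot: [-2.251, -0.031, 2.178]
force: [-0.4, -1.3, -0.2]
width: 0.0854
t 6.95 p [0.534  0.3445 0.0296] x [ 0.033  0.021 -0.999] jaw yaw -89.6 w 0.0854 F [-0.4 -1.3 -0.2] q [-0.42  0.73 -0.32  1.73  0.34  0.7  -2.48]
```

View pics/c5.png

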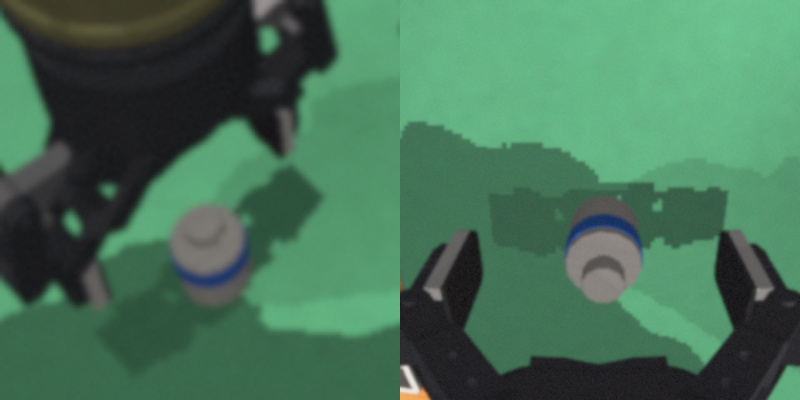

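```bash
python3 -m inch '[[[-0.6,-0.05,0,-0.01,0.016,0,1],[-0.65,-0.05,0,-0.01,0.016,0,1],[0,0,0,0,0,0,1]]]' ; python3 -c "from h import *;st()";python3 -m inch '[[[0,0,-1,0,0,0,1]]]' ;python3 -c "from h import *;st()"
```

```text
t: 7.35
tcp_pos: [0.5199, 0.3433, 0.0289]
tcp_rot: [2.213, 0.006, -2.221]
force: [-0.1, 0.0, 0.2]
width: 0.0856
t 7.35 p [0.5199 0.3433 0.0289] x [-0.004 -0.002 -1.   ] jaw yaw -89.6 w 0.0856 F [-0.1  0.   0.2] q [-0.42  0.73 -0.33  1.73  0.33  0.74 -2.48]
t: 7.45
tcp_pos: [0.5206, 0.344, 0.0197]
tcp_rot: [2.216, 0.008, -2.219]
force: [-0.9, 0.0, 0.2]
width: 0.0853
t 7.45 p [0.5206 0.344  0.0197] x [-0.002 -0.    -1.   ] jaw yaw -89.6 w 0.0853 F [-0.9  0.   0.2] q [-0.43  0.74 -0.33  1.73  0.33  0.72 -2.49]
```

```bash
python3 -m inch '[[[0,0,-0.6,0,0,0,1]]]';python3 -m inch '[[[0,0,-0.4,0,0,0,0.7]]]'; python3 -m inch '[[[0,0,0,0,0,0,0.5]]]'; python3 -c "from h import *;st()"
```

```text
t: 7.55
tcp_pos: [0.5202, 0.3438, 0.0126]
tcp_rot: [2.214, 0.008, -2.22]
force: [-0.1, -1.3, 0.2]
width: 0.0856
t: 7.65
tcp_pos: [0.52, 0.3436, 0.0076]
tcp_rot: [2.214, 0.007, -2.22]
force: [0.3, 0.1, 0.0]
width: 0.0732
t: 7.75
tcp_pos: [0.5196, 0.3431, 0.0065]
tcp_rot: [2.212, 0.006, -2.221]
force: [0.8, -0.2, -0.0]
width: 0.059
t 7.75 p [0.5196 0.3431 0.0065] x [-0.004 -0.002 -1.   ] jaw yaw -89.6 w 0.0590 F [ 0.8 -0.2 -0. ] q [-0.43  0.76 -0.32  1.74  0.34  0.7  -2.5 ]
```

```bash
python3 -m inch '[[[0.1,0,0.4,0,0,0,0.35]]]' 40;python3 -m inch '[[[0,0,0,0,0,0,0.3]]]'; python3 -m inch '[[[0,0,0,0,0,0,0.2]]]';python3 -m inch '[[[0,0,0,0,0,0,0.2]]]'; python3 -c "from h import *;st()"
```

```text
t: 7.85
tcp_pos: [0.5201, 0.3428, 0.0099]
tcp_rot: [2.21, 0.005, -2.222]
force: [0.9, 0.6, 0.8]
width: 0.0436
t: 7.95
tcp_pos: [0.5207, 0.343, 0.0106]
tcp_rot: [2.211, 0.006, -2.221]
force: [-4.0, -0.3, 21.7]
width: 0.0288
t: 8.05
tcp_pos: [0.5209, 0.3431, 0.011]
tcp_rot: [2.212, 0.006, -2.221]
force: [-0.3, -0.3, -1.6]
width: 0.0287
t: 8.15
tcp_pos: [0.5209, 0.343, 0.0111]
tcp_rot: [2.212, 0.006, -2.221]
force: [0.5, 0.5, -2.1]
width: 0.0287
t 8.15 p [0.5209 0.343  0.0111] x [-0.004 -0.002 -1.   ] jaw yaw -89.6 w 0.0287 F [ 0.5  0.5 -2.1] q [-0.43  0.76 -0.32  1.74  0.34  0.71 -2.49]
```

```bash
python3 -m inch '[[[0,0,2,0,0,0,0.2],[0,0,4,0,0,0,0.2],[0,0,4,0,0,0,0.2],[0,0,4,0,0,0,0.2],[0,0,4,0,0,0,0.2],[0,0,3,0,0,0,0.2],[0,0,0,0,0,0,0.2]]]' 60
python3 - <<'E'
from h import *
st()
im,d=robot.get_image('side')
im2,d2=robot.get_image('wrist')
cv2.imwrite('pics/c6.png',np.hstack([cv2.resize(im[130:290,80:240],(400,400),interpolation=cv2.INTER_CUBIC),cv2.resize(im2[100:400,130:430],(400,400))])[:,:,::-1])
np.savez('pics/s6.npz',im=im,d=d)
E
```

```text
t: 8.85
tcp_pos: [0.5174, 0.3404, 0.2266]
tcp_rot: [2.204, 0.003, -2.225]
force: [0.3, 1.2, -2.3]
width: 0.0281
t 8.85 p [0.5174 0.3404 0.2266] x [-0.01  -0.006 -1.   ] jaw yaw -89.5 w 0.0281 F [ 0.3  1.2 -2.3] q [-0.37  0.52 -0.41  1.51  0.22  1.16 -2.38]
```

View pics/c6.png

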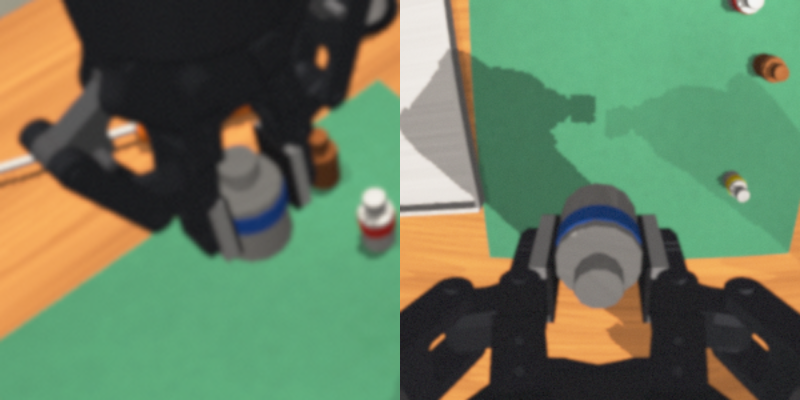

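The blue-banded body is now held squarely between the pads, with the TCP about 10 mm above the foot. I'll carry it to the far-x half of the pan.

```bash
python3 -m inch '[[[1.15,-3.7,0,0.003,-0.005,0,0.2],[1.15,-3.7,0,0.003,-0.005,0,0.2],[1.15,-3.7,0,0,0,0,0.2],[1.15,-3.7,0,0,0,0,0.2],[1.15,-3.7,0,0,0,0,0.2],[1.15,-3.7,0,0,0,0,0.2],[1.15,-3.7,0,0,0,0,0.2],[1.15,-3.7,0,0,0,0,0.2],[0,0,0,0,0,0,0.2]]]'; python3 -c "from h import *;st()"
```

```text
t: 9.85
tcp_pos: [0.5987, 0.0285, 0.2019]
tcp_rot: [2.168, 0.003, -2.248]
force: [-0.4, -0.6, -2.6]
width: 0.028
t 9.85 p [0.5987 0.0285 0.2019] x [-0.036 -0.012 -0.999] jaw yaw -89.2 w 0.0280 F [-0.4 -0.6 -2.6] q [ 0.14  0.52 -0.38  1.58  0.21  1.12 -1.85]
```

```bash
python3 -m inch '[[[0.7,0.2,0,0.006,-0.018,0,0.2],[0.6,0.2,0,0.006,-0.018,0,0.2],[0,0,-2,0,0,0,0.2],[0,0,-1.5,0,0,0,0.2],[0,0,-1,0,0,0,0.2],[0,0,0,0,0,0,0.2]]]'
python3 - <<'E'
from h import *
st()
im,d=robot.get_image('side');np.savez('pics/s7.npz',im=im,d=d)
cv2.imwrite('pics/c7.png',cv2.resize(im[30:190,230:430],(750,600),interpolation=cv2.INTER_CUBIC)[:,:,::-1])
E
```

```text
t: 10.45
tcp_pos: [0.6102, 0.0371, 0.1494]
tcp_rot: [2.21, 0.026, -2.218]
force: [-1.1, 0.5, -1.2]
width: 0.0281
t 10.45 p [0.6102 0.0371 0.1494] x [-0.004  0.004 -1.   ] jaw yaw -88.9 w 0.0281 F [-1.1  0.5 -1.2] q [ 0.13  0.57 -0.37  1.65  0.23  0.97 -1.87]
```

View pics/c7.png

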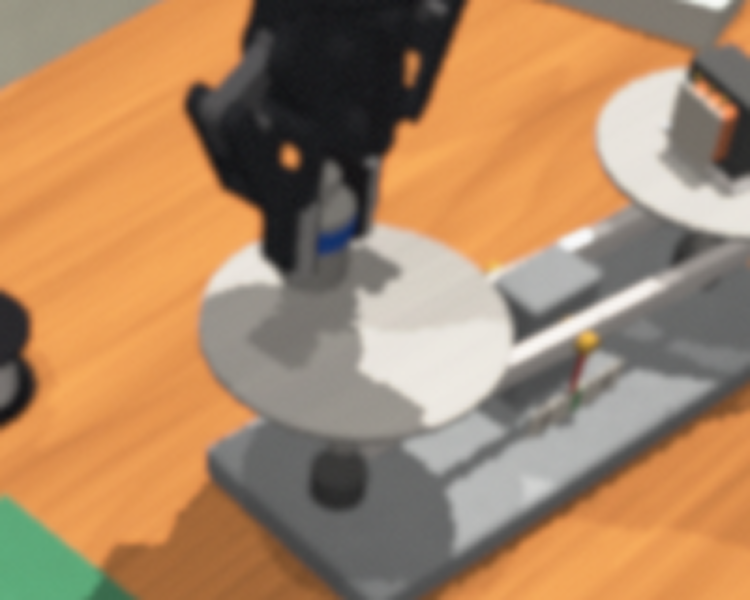

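The side crop shows the weight just above the far-x part of the pan, its foot near (330,285), with margin to the rim. I'll lower it to contact.

```bash
python3 -m inch '[[[0,0,-0.7,0,0,0,0.2],[0,0,-0.4,0,0,0,0.2]]]'; python3 -m inch '[[[0,0,-0.2,0,0,0,0.2]]]'; python3 -m inch '[[[0,0,-0.2,0,0,0,0.2]]]'
```

```text
t: 10.7
tcp_pos: [0.6116, 0.0385, 0.1401]
tcp_rot: [2.214, 0.028, -2.214]
force: [0.5, 0.1, -2.0]
width: 0.0285
t: 10.8
tcp_pos: [0.6117, 0.0387, 0.1381]
tcp_rot: [2.215, 0.028, -2.213]
force: [1.2, -0.2, -2.3]
width: 0.0284
t: 10.9
tcp_pos: [0.6119, 0.0387, 0.1362]
tcp_rot: [2.216, 0.028, -2.212]
force: [0.1, 0.3, -2.3]
width: 0.0284
```

```bash
for i in 1 2 ; do python3 -m inch '[[[0,0,-0.2,0,0,0,0.2]]]'; done
python3 - <<'E'
from h import *
im,d=robot.get_image('side');np.savez('pics/s8.npz',im=im,d=d)
cv2.imwrite('pics/c8.png',cv2.resize(im[60:140,270:370],(750,600),interpolation=cv2.INTER_CUBIC)[:,:,::-1])
c,r=ray('side',330,130);print(c+r*d[130,330])
E
```

```text
t: 11.0
tcp_pos: [0.6121, 0.0387, 0.1343]
tcp_rot: [2.216, 0.028, -2.212]
force: [-1.2, -0.3, -0.1]
width: 0.0281
t: 11.1
tcp_pos: [0.6121, 0.0386, 0.1325]
tcp_rot: [2.217, 0.028, -2.212]
force: [-1.3, -0.2, 0.5]
width: 0.0282
[0.56444196 0.04966732 0.12001833]
```

View pics/c8.png

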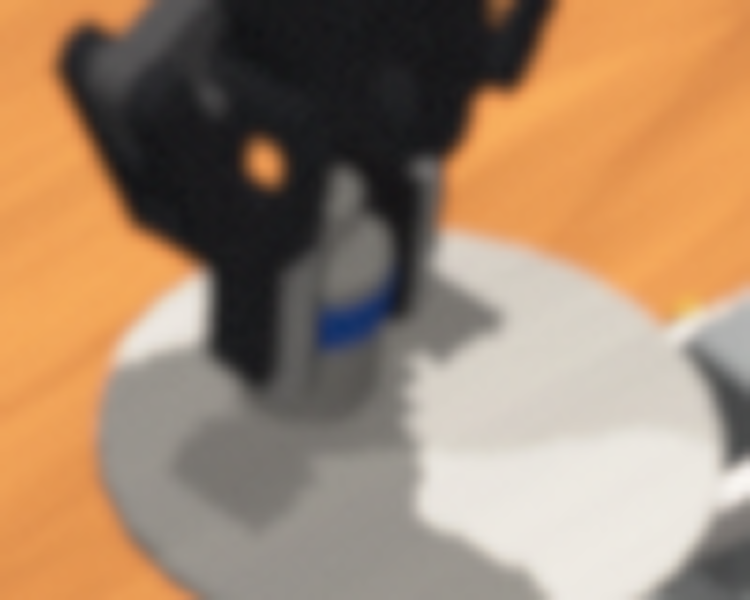

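Contact made: the force went from −2.3 to +0.5 N. I'll release and retreat upward.

```bash
python3 -m inch '[[[0,0,0,0,0,0,0.7],[0,0,0,0,0,0,0.7],[0,0,0,0,0,0,0.7]]]'; python3 -m inch '[[[0,0,2,0,0,0,0.7],[0,0,4,0,0,0,0.7],[0,0,4,0,0,0,0.7],[0,3,2,0,0,0,1]]]'
python3 - <<'E'
from h import *
st()
im,d=robot.get_image('side');np.savez('pics/s9.npz',im=im,d=d)
cv2.imwrite('pics/c9.png',cv2.resize(im[30:190,230:430],(750,600),interpolation=cv2.INTER_CUBIC)[:,:,::-1])
c,r=ray('side',330,130);print(c+r*d[130,330])
E
```

```text
t: 11.45
tcp_pos: [0.6128, 0.0386, 0.1329]
tcp_rot: [2.219, 0.028, -2.21]
force: [0.3, -0.3, -0.5]
width: 0.0595
t: 11.85
tcp_pos: [0.611, 0.0631, 0.2532]
tcp_rot: [2.212, 0.016, -2.22]
force: [1.2, 0.7, -1.3]
width: 0.0726
t 11.85 p [0.611  0.0631 0.2532] x [-0.003  0.002 -1.   ] jaw yaw -89.3 w 0.0726 F [ 1.2  0.7 -1.3] q [ 0.1   0.49 -0.39  1.49  0.19  1.2  -1.88]
[0.56253956 0.05221809 0.1230232 ]
```

View pics/c9.png

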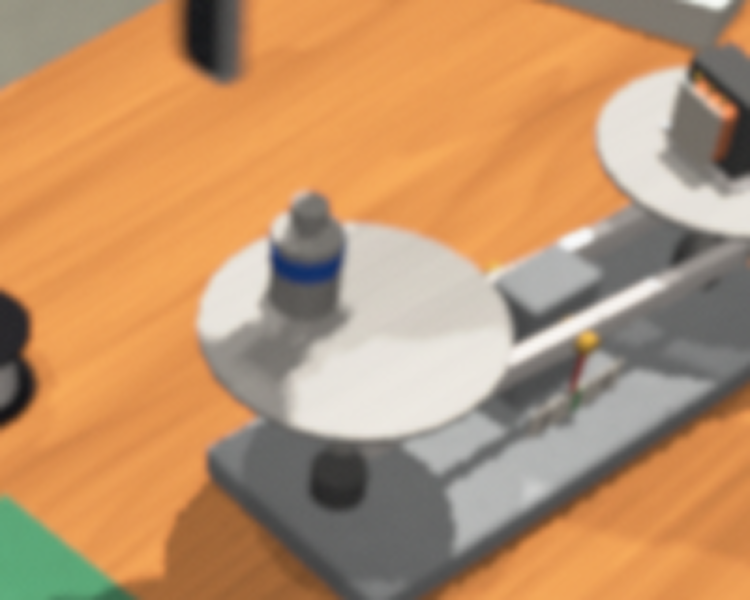

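The 200 g stands upright on the pan (foot near (305,310) in the crop), and the pan is still at 0.123. Now the 100 g.

```bash
python3 -m inch '[[[-0.1,3.7,0,0,0,-0.003,1],[-0.1,3.7,0,0,0,-0.003,1],[-0.1,3.7,0,0,0,-0.003,1],[-0.1,3.7,0,0,0,-0.003,1],[0,0,-2,0,0,0,1],[0,0,-4,0,0,0,1],[0,0,-4,0,0,0,1],[0,0,-4,0,0,0,1],[0,0,0,0,0,0,1]]]'
python3 - <<'E'
from h import *
st()
im2,d2=robot.get_image('wrist');np.savez('pics/w10.npz',im=im2)
im,d=robot.get_image('side');np.savez('pics/s10.npz',im=im,d=d)
cv2.imwrite('pics/c10.png',np.hstack([cv2.resize(im[110:310,160:360],(400,400),interpolation=cv2.INTER_CUBIC),cv2.resize(im2[100:400,130:430],(400,400))])[:,:,::-1])
E
```

```text
t: 12.8
tcp_pos: [0.6061, 0.2336, 0.1169]
tcp_rot: [-2.234, -0.036, 2.208]
force: [-0.1, 0.3, -0.8]
width: 0.0855
t 12.80 p [0.6061 0.2336 0.1169] x [ 0.012  0.017 -1.   ] jaw yaw -89.1 w 0.0855 F [-0.1  0.3 -0.8] q [-0.18  0.65 -0.37  1.6   0.27  0.93 -2.2 ]
```

View pics/c10.png

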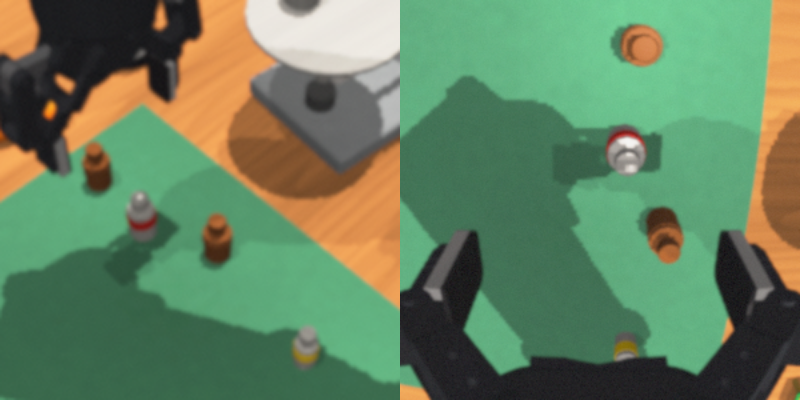

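```bash
python3 -m inch '[[[0,-0.8,0,-0.008,0.006,0,1],[0.05,-0.7,0,-0.009,0.006,0,1],[0,0,-2.5,0,0,0,1],[0,0,-2.5,0,0,0,1],[0,0,0,0,0,0,1]]]'
python3 - <<'E'
from h import *
st()
im2,d2=robot.get_image('wrist')
im,d=robot.get_image('side')
cv2.imwrite('pics/c11.png',np.hstack([cv2.resize(im[150:270,170:290],(400,400),interpolation=cv2.INTER_CUBIC),cv2.resize(im2[100:400,130:430],(400,400))])[:,:,::-1])
E
```

```text
t: 13.4
tcp_pos: [0.6169, 0.2189, 0.0834]
tcp_rot: [2.245, 0.02, -2.192]
force: [-0.3, -0.2, -0.8]
width: 0.0856
t 13.40 p [0.6169 0.2189 0.0834] x [ 0.024  0.006 -1.   ] jaw yaw -89.3 w 0.0856 F [-0.3 -0.2 -0.8] q [-0.17  0.69 -0.35  1.62  0.3   0.86 -2.2 ]
```

View pics/c11.png

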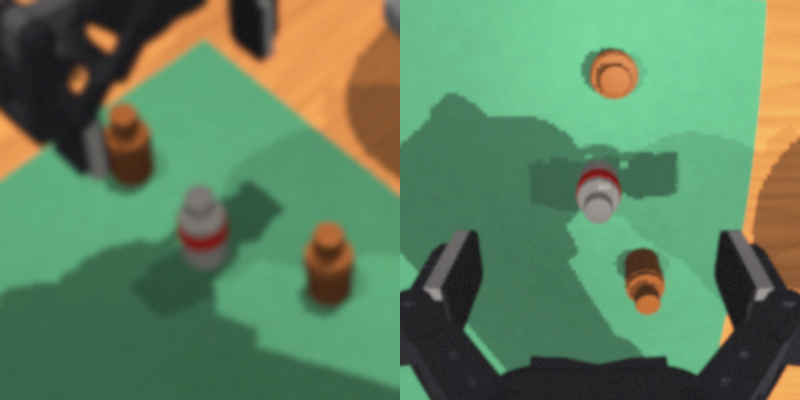

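The red-banded weight is at about (598,195) in the right panel, midway between the fingers (475/720). The arm drifted 10 mm in x, so I'll correct that and descend in small steps.

```bash
python3 -m inch '[[[-0.5,0,-1,-0.003,0.012,0,1],[-0.5,0,-1,-0.003,0.012,0,1],[0,0,-1,0,0,0,1]]]'; python3 -c "from h import *;st()"
```

```text
t: 13.8
tcp_pos: [0.6103, 0.2211, 0.0598]
tcp_rot: [2.228, 0.018, -2.207]
force: [-0.7, -0.5, -1.2]
width: 0.0853
t 13.80 p [0.6103 0.2211 0.0598] x [ 0.009  0.005 -1.   ] jaw yaw -89.3 w 0.0853 F [-0.7 -0.5 -1.2] q [-0.18  0.72 -0.34  1.64  0.31  0.82 -2.22]
```

```bash
python3 -m inch '[[[-0.3,-0.1,-1,-0.005,0.009,0,1],[-0.1,-0.1,-1,0,0,0,0.7],[0,0,-1,0,0,0,0.6]]]'; python3 -c "from h import *;st()"
```

```text
t: 14.1
tcp_pos: [0.6056, 0.219, 0.027]
tcp_rot: [2.214, 0.012, -2.216]
force: [-0.5, 0.1, 0.4]
width: 0.0589
t 14.10 p [0.6056 0.219  0.027 ] x [-0.001 -0.001 -1.   ] jaw yaw -89.3 w 0.0589 F [-0.5  0.1  0.4] q [-0.19  0.76 -0.33  1.67  0.32  0.77 -2.23]
```

```bash
python3 -m inch '[[[0.1,0,-0.8,0,0,0,0.6]]]';  python3 -m inch '[[[0,0,-0.5,0,0,0,0.5]]]'; python3 -m inch '[[[0,0,-0.1,0,0,0,0.4]]]'
```

```text
t: 14.2
tcp_pos: [0.6061, 0.219, 0.0176]
tcp_rot: [2.212, 0.012, -2.217]
force: [-0.8, 0.2, 0.0]
width: 0.0514
t: 14.3
tcp_pos: [0.6059, 0.2187, 0.0114]
tcp_rot: [2.211, 0.012, -2.218]
force: [0.2, 0.7, 0.0]
width: 0.0424
t: 14.4
tcp_pos: [0.6056, 0.2185, 0.0094]
tcp_rot: [2.21, 0.011, -2.219]
force: [-0.1, -0.4, 0.6]
width: 0.0342
```

```bash
python3 -m inch '[[[0.1,0,0.2,0,0,0,0.25]]]' 40;  python3 -m inch '[[[0,0,0,0,0,0,0.1]]]'; python3 -m inch '[[[0,0,0,0,0,0,0.1]]]';python3 -m inch '[[[0,0,0,0,0,0,0.1]]]'; python3 -c "from h import *;st()"
```

```text
t: 14.5
tcp_pos: [0.6063, 0.2185, 0.0109]
tcp_rot: [2.208, 0.011, -2.219]
force: [0.1, -2.1, -0.5]
width: 0.0221
t: 14.6
tcp_pos: [0.6067, 0.2186, 0.0113]
tcp_rot: [2.209, 0.011, -2.219]
force: [1.3, -0.7, -0.7]
width: 0.0203
t: 14.7
tcp_pos: [0.6069, 0.2187, 0.0117]
tcp_rot: [2.21, 0.011, -2.218]
force: [-0.4, -0.0, -0.9]
width: 0.0208
t: 14.8
tcp_pos: [0.6071, 0.2188, 0.012]
tcp_rot: [2.211, 0.012, -2.218]
force: [0.1, -0.1, -0.4]
width: 0.0204
t 14.80 p [0.6071 0.2188 0.012 ] x [-0.003 -0.002 -1.   ] jaw yaw -89.3 w 0.0204 F [ 0.1 -0.1 -0.4] q [-0.2   0.78 -0.32  1.67  0.33  0.75 -2.24]
```

```bash
python3 -m inch '[[[0,0,2,0,0,0,0.1],[0,0,4,0,0,0,0.1],[0,0,4,0,0,0,0.1],[0,0,4,0,0,0,0.1],[0,0,4,0,0,0,0.1],[0,0,3,0,0,0,0.1],[0,0,0,0,0,0,0.1]]]' 60
python3 - <<'E'
from h import *
st()
im,d=robot.get_image('side')
im2,d2=robot.get_image('wrist')
cv2.imwrite('pics/c12.png',np.hstack([cv2.resize(im[70:330,130:390],(400,400),interpolation=cv2.INTER_CUBIC),cv2.resize(im2[100:400,130:430],(400,400))])[:,:,::-1])
E
```

```text
t: 15.5
tcp_pos: [0.6043, 0.2178, 0.2305]
tcp_rot: [2.209, 0.012, -2.219]
force: [0.5, 0.2, -0.3]
width: 0.0193
t 15.50 p [0.6043 0.2178 0.2305] x [-0.005 -0.002 -1.   ] jaw yaw -89.3 w 0.0193 F [ 0.5  0.2 -0.3] q [-0.15  0.55 -0.4   1.44  0.22  1.19 -2.14]
```

View pics/c12.png

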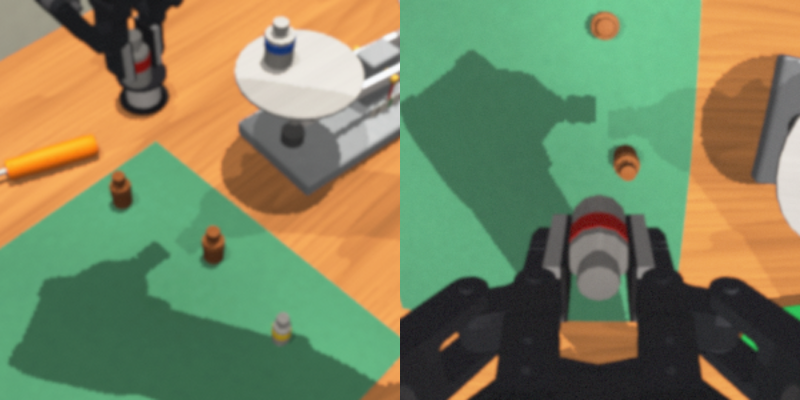

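The 100 g is held upright between the pads, and the brown pieces and the 50 g are undisturbed. I'll move over the near-x half of the pan.

```bash
python3 -m inch '[[[-0.9,-3.5,0,0,0,0,0.1],[-0.9,-3.5,0,0,0,0,0.1],[-0.9,-3.5,0,0,0,0,0.1],[-0.9,-3.5,0,0,0,0,0.1],[-0.9,-3,0,0,0,0,0.1],[0,0,0,0,0,0,0.1],[0,0,0,0,0,0,0.1]]]'; python3 -c "from h import *;st()"
```

```text
t: 16.3
tcp_pos: [0.5481, 0.0401, 0.2135]
tcp_rot: [2.175, 0.009, -2.245]
force: [0.3, 1.0, 0.7]
width: 0.0199
t 16.30 p [0.5481 0.0401 0.2135] x [-0.031 -0.007 -0.999] jaw yaw -89.1 w 0.0199 F [0.3 1.  0.7] q [ 0.15  0.44 -0.4   1.7   0.19  1.08 -1.87]
```

```bash
python3 -m inch '[[[0.6,0,0,0.004,-0.015,0,0.1],[0.5,-0.1,0,0.003,-0.014,0,0.1],[0,0,-1.5,0,0,0,0.1],[0,0,-2,0,0,0,0.1],[0,0,-1.5,0,0,0,0.1],[0,0,-0.5,0,0,0,0.1]]]'
python3 - <<'E'
from h import *
st()
im,d=robot.get_image('side');im2,d=robot.get_image('wrist')
cv2.imwrite('pics/c13.png',np.hstack([cv2.resize(im[30:190,250:410],(400,400),interpolation=cv2.INTER_CUBIC),cv2.resize(im2[100:400,130:430],(400,400))])[:,:,::-1])
E
```

```text
t: 16.9
tcp_pos: [0.5623, 0.0458, 0.1555]
tcp_rot: [2.215, 0.031, -2.208]
force: [-1.0, -0.6, -0.8]
width: 0.0197
t 16.90 p [0.5623 0.0458 0.1555] x [ 0.003  0.004 -1.   ] jaw yaw -88.6 w 0.0197 F [-1.  -0.6 -0.8] q [ 0.13  0.5  -0.38  1.77  0.22  0.91 -1.9 ]
```

View pics/c13.png

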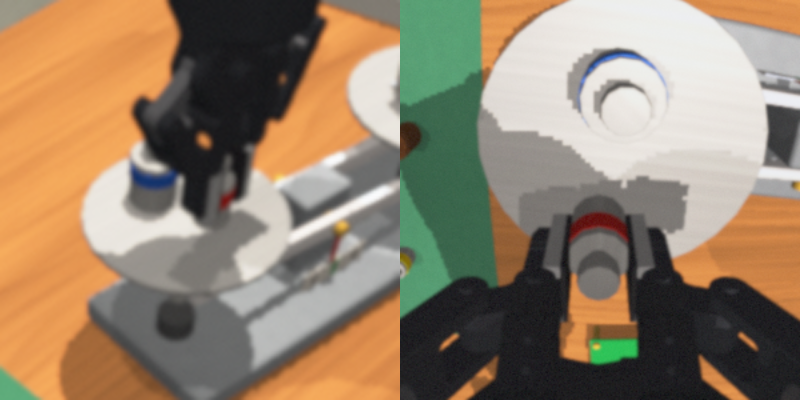

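The 100 g is above the free half of the pan, clear of the 200 g (blue ring at (625,95) in the wrist crop). I'll centre it slightly in y and lower it; the pan should follow it down to about 112 mm.

```bash
python3 -m inch '[[[-0.1,-0.4,-0.5,0,0,0,0.1],[-0.1,-0.4,-0.5,0,0,0,0.1],[0,0,-0.4,0,0,0,0.1],[0,0,-0.2,0,0,0,0.1]]]';python3 -m inch '[[[0,0,-0.2,0,0,0,0.1]]]'; python3 -m inch '[[[0,0,-0.2,0,0,0,0.1]]]'
```

```text
t: 17.4
tcp_pos: [0.562, 0.0376, 0.1413]
tcp_rot: [2.221, 0.032, -2.203]
force: [1.0, -0.0, -1.2]
width: 0.0194
t: 17.5
tcp_pos: [0.5621, 0.0375, 0.1393]
tcp_rot: [2.221, 0.032, -2.202]
force: [0.8, 0.1, -1.4]
width: 0.02
t: 17.6
tcp_pos: [0.5622, 0.0375, 0.1373]
tcp_rot: [2.222, 0.032, -2.202]
force: [0.1, 1.0, -0.0]
width: 0.0197
```

```bash
python3 -c "from h import *;st()"; python3 -m inch '[[[0,0,-0.3,0,0,0,0.1]]]';python3 -m inch '[[[0,0,-0.3,0,0,0,0.1]]]'; python3 -c "from h import *;st()"
```

```text
t 17.60 p [0.5622 0.0375 0.1373] x [ 0.009  0.005 -1.   ] jaw yaw -88.6 w 0.0197 F [ 0.1  1.  -0. ] q [ 0.14  0.52 -0.38  1.8   0.24  0.86 -1.89]
t: 17.7
tcp_pos: [0.5624, 0.0375, 0.1343]
tcp_rot: [2.222, 0.032, -2.202]
force: [0.5, -0.9, -1.0]
width: 0.0196
t: 17.8
tcp_pos: [0.5625, 0.0376, 0.1312]
tcp_rot: [2.222, 0.032, -2.201]
force: [-0.4, 0.4, 0.1]
width: 0.0195
t 17.80 p [0.5625 0.0376 0.1312] x [ 0.009  0.005 -1.   ] jaw yaw -88.6 w 0.0195 F [-0.4  0.4  0.1] q [ 0.14  0.52 -0.37  1.81  0.24  0.84 -1.9 ]
```

```bash
python3 -m inch '[[[0,0,-0.3,-0.003,0.005,0,0.1]]]';python3 -m inch '[[[0,0,-0.3,-0.002,0.004,0,0.1]]]'
python3 - <<'E'
from h import *
st()
im,d=robot.get_image('side')
cv2.imwrite('pics/c14.png',cv2.resize(im[50:150,270:395],(750,600),interpolation=cv2.INTER_CUBIC)[:,:,::-1])
for u,v in((345,128),(335,130),(360,115)):
    c,r=ray('side',u,v);print(u,v,c+r*d[v,u])
E
```

```text
t: 17.9
tcp_pos: [0.5625, 0.0376, 0.1281]
tcp_rot: [2.215, 0.028, -2.205]
force: [-0.8, 0.2, 0.9]
width: 0.0202
t: 18.0
tcp_pos: [0.5626, 0.0376, 0.1249]
tcp_rot: [2.21, 0.026, -2.209]
force: [0.1, 0.0, 0.8]
width: 0.0196
t 18.00 p [0.5626 0.0376 0.1249] x [ 0. -0. -1.] jaw yaw -88.6 w 0.0196 F [0.1 0.  0.8] q [ 0.13  0.53 -0.37  1.81  0.25  0.84 -1.9 ]
345 128 [0.55631526 0.02342326 0.11220683]
335 130 [0.55164605 0.0547884  0.13219283]
360 115 [ 0.5592232  -0.01603392  0.11166921]
```

View pics/c14.png

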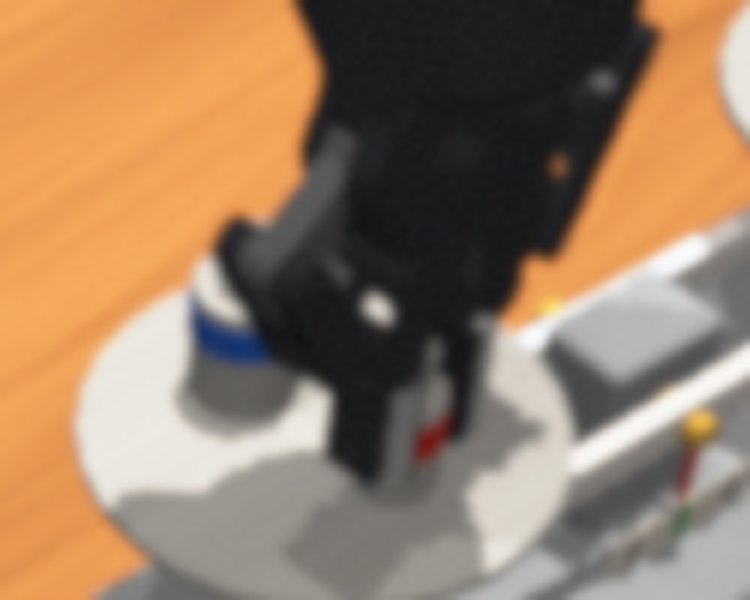

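Pan face reads 112 mm in depth; the red-banded weight (430,440) stands on it beside the 200 g. I'll release and retreat straight up.

```bash
python3 -m inch '[[[0,0,0,0,0,0,0.6],[0,0,0,0,0,0,0.6],[0,0,0,0,0,0,0.6]]]'; python3 -m inch '[[[0,0,1.5,0,0,0,0.6],[0,0,3,0,0,0,0.6],[0,0,4,0,0,0,0.6],[0,0,4,0,0,0,0.6],[0,0,0,0,0,0,0.6]]]'
python3 - <<'E'
from h import *
st()
im,d=robot.get_image('side')
cv2.imwrite('pics/c15.png',cv2.resize(im[30:190,230:430],(750,600),interpolation=cv2.INTER_CUBIC)[:,:,::-1])
for u,v in((340,132),(330,130),(355,115)):
    c,r=ray('side',u,v);print(u,v,c+r*d[v,u])
E
```

```text
t: 18.35
tcp_pos: [0.5626, 0.0379, 0.1242]
tcp_rot: [2.208, 0.026, -2.21]
force: [1.0, 0.4, 0.2]
width: 0.0516
t: 18.85
tcp_pos: [0.5611, 0.0381, 0.2531]
tcp_rot: [2.206, 0.028, -2.213]
force: [0.0, 0.8, 0.1]
width: 0.0514
t 18.85 p [0.5611 0.0381 0.2531] x [-0.003  0.    -1.   ] jaw yaw -88.6 w 0.0514 F [0.  0.8 0.1] q [ 0.16  0.41 -0.41  1.63  0.17  1.14 -1.83]
340 132 [0.55324709 0.03930045 0.11667085]
330 130 [0.5656184  0.04808994 0.11816013]
355 115 [ 0.56573343 -0.01203944  0.10998429]
```

View pics/c15.png

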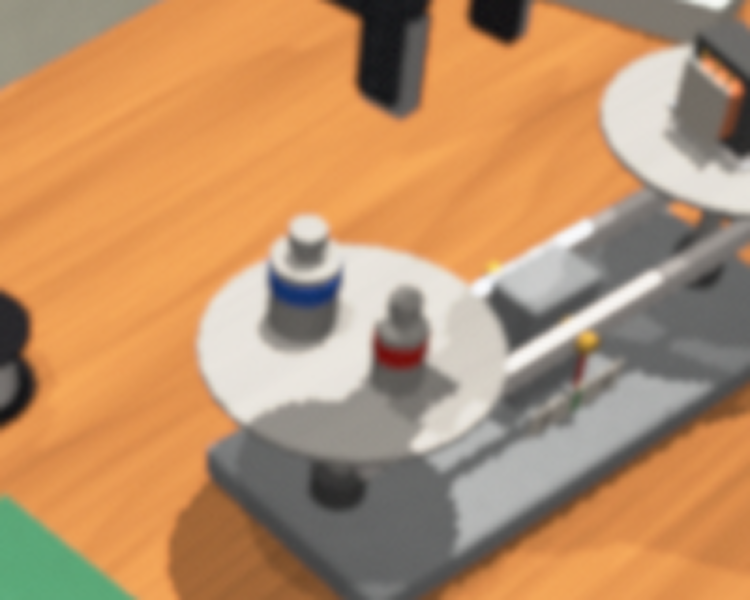

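Both weights stand upright on the pan: blue foot at (300,330), red foot at (398,385). I'll back away, then do a last check of pan height and the 50 g from the top.

```bash
python3 -m inch '[[[0,0,3,0,0,0,0.6],[-2,0,2,0,0,0,0.6],[-3,-3,1,0,0,0,0.6],[-3,-4,0,0,0,0,0.6],[-2,-4,0,0,0,0,0.6],[0,-3,0,0,0,0,0.6],[0,0,0,0,0,0,0.6],[0,0,0,0,0,0,0.6],[0,0,0,0,0,0,0.6]]]'
python3 - <<'E'
from h import *
np.set_printoptions(precision=4,suppress=True)
st()
im,d=robot.get_image('side');t,D=robot.get_image('top')
cv2.imwrite('pics/c16.png',np.hstack([cv2.resize(im,(400,300)),cv2.resize(t,(400,300))])[:,:,::-1])
P,R,C=ext('side');v,u=np.mgrid[:420,:560]
X=np.stack([(u-P['cx'])/P['fx']*d,(v-P['cy'])/P['fy']*d,d],-1)@R+C
m=(d>0)&(np.hypot(X[...,0]-.588,X[...,1]-.0355)<.055)&(abs(X[...,2]-.112)<.012)&(np.hypot(X[...,0]-.612,X[...,1]-.0387)>.022)&(np.hypot(X[...,0]-.5626,X[...,1]-.0379)>.018)
print('pan z side',np.median(X[m][:,2]),m.sum())
g=(u>285)&(u<340)&(v>260)&(v<300)&(d>0)&(X[...,2]>.012);q=X[g];k=q[q[:,2]>q[:,2].max()-.006];print('50 side',k.mean(0))
P,R,C=ext('top')
Y=np.stack([(u-P['cx'])/P['fx']*D,(v-P['cy'])/P['fy']*D,D],-1)@R+C
m=(D>0)&(np.hypot(Y[...,0]-.588,Y[...,1]-.0355)<.055)&(abs(Y[...,2]-.112)<.012)&(np.hypot(Y[...,0]-.612,Y[...,1]-.0387)>.022)&(np.hypot(Y[...,0]-.5626,Y[...,1]-.0379)>.018)
print('pan z top',np.median(Y[m][:,2]),m.sum())
for nm,c in(('200',(.612,.0387)),('100',(.5626,.0379))):
    k=Y[(np.hypot(Y[...,0]-c[0],Y[...,1]-c[1])<.02)&(Y[...,2]>.15-.002*(nm=='100'))&(Y[...,2]<.18)];print(nm,'knob',k.mean(0),k[:,2].max())
g=(u>245)&(u<275)&(v>250)&(v<280)&(D>0)&(Y[...,2]>.012);q=Y[g];print('50 top',q[q[:,2]>q[:,2].max()-.006].mean(0) if len(q) else None)
E
```

```text
t: 19.8
tcp_pos: [0.4517, -0.1058, 0.3042]
tcp_rot: [2.189, 0.029, -2.229]
force: [0.0, -0.3, 0.4]
width: 0.051
t 19.80 p [ 0.4517 -0.1058  0.3042] x [-0.018  0.001 -1.   ] jaw yaw -88.5 w 0.0510 F [ 0.  -0.3  0.4] q [ 0.46  0.21 -0.36  1.76  0.08  1.2  -1.47]
pan z side 0.11057498342731664 1654
50 side [0.4402 0.2122 0.0388]
pan z top 0.11109451250802754 2304
200 knob [0.6137 0.0396 0.1586] 0.16161788007095568
100 knob [0.563  0.0383 0.1547] 0.15829969088015083
50 top [0.4407 0.2113 0.0393]
```

View pics/c16.png

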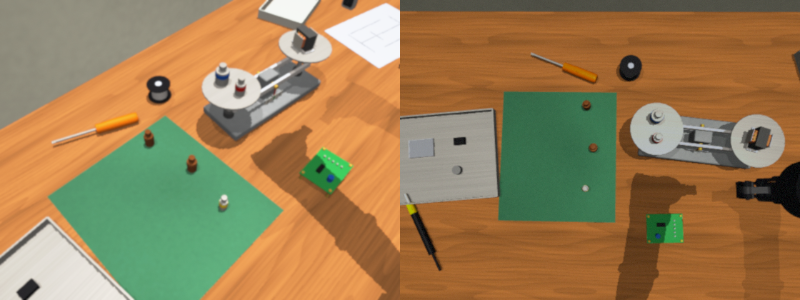

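Both views agree. The pan face is at about 0.111 m, the blue and red weights stand on it at (656,115) and (657,138), and the 50 g is where it was, at (585,188). The robot is clear, so I'll hand in.

```bash
python3 -c "
from plant import robot
print(robot.hand_in())"
```

```text
the job is handed in; nothing more can be done
None
```

The 200 g (blue) and 100 g (red) weights now stand upright, side by side, on the empty pan. I handed the job in at about 20 s of the 54 s allowed.

- **Pan height:** the face measured 110.6 mm in the side view and 111.1 mm in the top view, against a target of 112 ± 4 mm.
- **Weights:** the two stand about 50 mm apart near the pan's middle. Their knob tops read about 46–51 mm above the face, as their sizes require. I judged that they stand upright by eye and from those heights; I did not measure the tilt angle.
- **50 g weight:** it moved less than 1 mm in the top view, and the side view agrees.
- **Robot:** it was clear of everything when I handed in.

**What went wrong:** the first grasp of the 200 g held it off-centre near its top, because the arm drifted while the fingers closed. I set it back on the mat, pressing down with about 32 N at the wrist, and regrasped it properly. No last check failed or disagreed by more than the 2 mm calibration.

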